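# Load the kitting nests for one relay board

### The arm

A 7-joint arm with a two-finger parallel gripper is mounted at the origin on a cart in front of the work surface, level with it; the furniture and walls round the work are solid. World frame = base frame: x ahead of the robot, y to its left, z up, the work surface at z = 0. Lengths are in m, angles in rad, forces in N, time in s.
With the tool pointing down it reaches from about 0.4 to 0.75 m from the base axis. Payload 19.5 kg.
Tool frame: the origin (TCP) lies on the mounting face of the last link; the fingertips stand 173 mm ahead of it and the grasp point (between the pads) lies 155 mm ahead of it; z points along the fingers, y is the line along which they close (so a half turn about z gives the same grasp; the last joint's range is limited). The gripper opens to 85 mm and grips with 20 to 120 N. Pads are 22 mm wide; open, the fingers measure 114 mm over their backs; the gripper's body (76 mm by 85 mm) begins 54 mm behind the grasp point. The pads swing forward as they close: fully open they stand 13 mm farther back than shut.
Start: joints at [-1.143, 0.707, -0.028, 1.485, 0.022, 0.951, -0.075], TCP at [0.26, 0.513, 0.405] pointing down, gripper open.
Joint ranges: [-2.71, 2.71], [-0.32, 2.16], [-1.57, 1.52], [0, 2.45], [-1.46, 4.6], [0, 2.02], [-2.83, 2.83]. Speed limits (rad/s): [1.89, 1.89, 2.57, 2.57, 3.01, 3.01, 3.01].

### API

Orientations are given as a rotation vector (axis times angle).
In Python, from cell import robot, viewer gives the robot as it stands.
- The arm moves only by the tool servo_tool, never from a script. Its argument "moves" is a list of rows, each a list of 5 numbers: the closure, from -1 (fully open) to 1 (shut), then the shift along the tool's x, y, z in cm, then the turn about the tool's z in degrees. In form: [[gripper, tx, ty, tz, spin], ...]. A call has 1 to 8 rows; each row is the pose to reach, as a shift and turn from the pose commanded when the call began, along the tool's axes at that moment; what a row does not reach only later rows make up. A row lasts 1/8 s, in which the tool goes at most 62.5 mm and 10.7 degrees, less where a joint would pass 70% of its speed; a pose out of reach is approached as far as the arm can. A call with a gripper value outside its range is refused whole. The fingers move at their own pace and stop on an object; "newtons" is the grip in N (left out, the last holds). Time passes only in rows, so rows that repeat a pose let the fingers close. It gives the time, the measured TCP pose, the force, the opening and the grip force at its end, in the units of the state.
- robot.sense(): the state, without advancing time (a new reading comes with each control period).
- viewer.get_image(name): name is "side" or "top"; returns a dict with "pixels" (420x560x3 uint8, red, green, blue), "intrinsics" (3x3 intrinsics, pixels), "k1" (the pictures are not rectified: a ray, as slopes to the right and down, at radius r is drawn at 1 + k1 r^2 times it, then the intrinsics apply), "T" (4x4, takes a point from camera to world coordinates). Camera axes: x right, y down, z forward; pixel columns grow to the right and rows downward; lengths in m; the calibration is good to about 2 mm. A picture is of the moment at which its call begins. There is no depth.
- robot.hand_in(): hands the job in; it is judged then, once.
The state is a dict: "time_s": time; "joint_pos": joint angles; "qvel": joint speeds; "joint_efforts": joint torques, N m; "ee_pos": TCP position; "orientation": TCP orientation; "wrist_force": force on the tool from outside, world axes, zero at the start; "moment": the same for the moment, N m; "finger_gap": finger opening in m; "grip_force": force on a finger pad.
Only numpy, scipy, OpenCV 4.12 (cv2) and the standard library are available. Lean on these libraries where they do the work, as an engineer would, in place of code of your own. Each camera call takes 0.05 s, during which the arm holds its last target. There are 200 camera calls.

### The job

Load the four kitting nests for the next board: stand the terminal block, the connector, the relay and the transformer each on the pad of the nest whose pins and pad fit it, upright, fully down between the pins and lined up with the pad. The connector now stands in the terminal block's nest by mistake; the other three lie loose on the near half of the bench, left and right of the nests. Leave the multimeter and the solder spool where they are, and let go of everything at the end.

Things in the scene. Friction and masses are not known exactly. Their poses are not given: they have to be found in the camera images.
- terminal_block: Loose white eight-way terminal block on the near half of the bench, left or right of the nests, 20 x 67 x 19 mm (x, y, z), 35 g: a bar 18 mm wide and 12 mm high with a narrower ridge 10 mm wide on top of it, up to 19 mm. Origin: centre of its underside; y along its length, z up. It can be gripped by its sides, across x.
- connector: Loose connector, dark bar with a bright metal shell on top, 13 x 53 x 18 mm (x, y, z), 20 g: the bar is 12 mm wide and 11 mm high, the shell on it 8 mm wide and 38 mm long, up to 18 mm. At the start it stands on the pad in the terminal block's nest. Origin: centre of its underside; y along its length, z up. It can be gripped by its sides, across x, in the middle between the pins.
- relay: Loose relay with a black base and a clear cover over a copper-coloured coil, standing on the near half of the bench, left or right of the nests, 21 x 27 x 34 mm (x, y, z), 30 g; a plain box for gripping, across x. Origin: centre of its underside; y along its longer side, z up.
- transformer: Loose small transformer on the near half of the bench, left or right of the nests (not the one by the vice), 190 g: a dark laminated core 25 x 46 x 42 mm (x, y, z) with a brown coil bulging to 20 mm either side along x (for y within 14 mm, 8 to 34 mm up) and a short lead at -x up to 48 mm. Origin: centre of underside; y along the core's 46 mm, z up. Grip it by the core's end faces, along y.
- nest_terminal: Fixed nest for the terminal block: aluminium plate 72 x 100 x 6 mm (x, y, z), in its middle a black pad 28 x 75 mm, its top at z = 8 mm: the part stands there; round it cone-tipped steel pins 8 mm thick, up to z = 15 mm, 5 mm clear of the part: two a side at x +-19, y +-27, one at each end at y +-42.5. Origin: plate centre, on the bench. Part's y goes along y, either way.
- nest_connector: Fixed nest for the connector: aluminium plate 72 x 100 x 6 mm (x, y, z), in its middle a black pad 21 x 61 mm, its top at z = 8 mm: the part stands there; round it cone-tipped steel pins 8 mm thick, up to z = 15 mm, 5 mm clear of the part: two a side at x +-15.5, y +-22, one at each end at y +-35.5. Origin: plate centre, on the bench. Part's y goes along y, either way.
- nest_relay: Fixed nest for the relay: aluminium plate 72 x 100 x 6 mm (x, y, z), in its middle a black pad 29 x 35 mm, its top at z = 8 mm: the part stands there; round it cone-tipped steel pins 8 mm thick, up to z = 15 mm, 5 mm clear of the part: two a side at x +-19.5, y +-10, one at each end at y +-22.5. Origin: plate centre, on the bench. Part's y goes along y, either way.
- nest_transformer: Fixed nest for the transformer: aluminium plate 72 x 100 x 6 mm (x, y, z), in its middle a black pad 33 x 54, cross-shaped mm, its top at z = 8 mm: the part stands there; round it cone-tipped steel pins 8 mm thick, up to z = 15 mm, 5 mm clear of the part: two a side at x +-21.5, y +-18, two at each end at x +-8, y +-32. Origin: plate centre, on the bench. Part's y goes along y, either way.
- multimeter: Loose yellow and black hand multimeter lying left of the nests, 155 x 78 x 44 mm (x, y, z); not to be moved. Origin: centre of its underside.
- solder_spool: Loose spool of solder wire standing on the near edge of the bench in front of the nests (one far left by the vice is not meant), 52 mm across, 36 mm high; not to be moved. Origin: centre of its underside.
Not all that is in view belongs to the job. Of the things that look like the relay, the smallest one is meant.

How it is judged:
At the end, for the whole second after the job is handed in: Each of the four parts stands in its own nest: its origin within 8 mm of the nest's along the nest's x and along its y, its underside on the pad (8 mm above the bench, within 2.5 mm), upright within 0.12 rad, its y axis along the nest's y within 0.25 rad either way round, at rest and released (x of terminal_block in the frame of nest_terminal between -0.008 and 0.008 m and y of terminal_block in the frame of nest_terminal between -0.008 and 0.008 m and z of terminal_block in the frame of nest_terminal between 0.0055 and 0.0105 m and angle between the y axis of terminal_block and the y axis of nest_terminal, either way round below 0.25 rad and angle between each of terminal_block, connector, relay, transformer's own z axis and vertical below 0.12 rad and linear speed of each of terminal_block, connector, relay, transformer below 0.02 m/s and angular speed of each of terminal_block, connector, relay, transformer below 0.2 rad/s and x of connector in the frame of nest_connector between -0.008 and 0.008 m and y of connector in the frame of nest_connector between -0.008 and 0.008 m and z of connector in the frame of nest_connector between 0.0055 and 0.0105 m and angle between the y axis of connector and the y axis of nest_connector, either way round below 0.25 rad and x of relay in the frame of nest_relay between -0.008 and 0.008 m and y of relay in the frame of nest_relay between -0.008 and 0.008 m and z of relay in the frame of nest_relay between 0.0055 and 0.0105 m and angle between the y axis of relay and the y axis of nest_relay, either way round below 0.25 rad and x of transformer in the frame of nest_transformer between -0.008 and 0.008 m and y of transformer in the frame of nest_transformer between -0.008 and 0.008 m and z of transformer in the frame of nest_transformer between 0.0055 and 0.0105 m and angle between the y axis of transformer and the y axis of nest_transformer, either way round below 0.25 rad); the robot touches nothing.
It fails at once if the multimeter is moved by more than 20 mm (distance of multimeter from where it was at the start of the episode above 0.02 m).
It fails at once if the solder spool is moved by more than 20 mm (distance of solder_spool from where it was at the start of the episode above 0.02 m).
It also fails if it takes over 109 s, if anything falls off the work surface, if the arm or the gripper's body presses on something with over 40 N, if the wrist force passes 120 N, or if a joint passes its speed limit or range.

## Working session

There is one attempt and no reset: what is moved stays moved. The work goes in short steps, Python scripts to look and compute and a tool call to move; the robot and the scene stay as the last step left them, time stands still between calls to the robot, and variables do not carry over. Pictures are saved under pics/ and viewed, at most 14 in all, crops included, and the job is handed in when it is done.

Besides the shell and the picture viewer there is one more tool, called after ">>>" by a JSON object that holds its "api" and its "payload". servo_tool: Moves the arm, as the interface text tells. Its arguments: {"type":"object","properties":{"moves":{"type":"array","items":{"type":"array","items":{"type":"number"}}},"newtons":{"type":"number"}},"required":["moves"]}

```bash
ls; mkdir -p pics
cat > h.py <<'E'
import numpy as np, cv2
from cell import robot, viewer
def grab(n):
    d=viewer.get_image(n); return d
def save(d,f): cv2.imwrite(f,cv2.cvtColor(d["pixels"],cv2.COLOR_RGB2BGR))
def ray(d,u,v):
    K=np.array(d["intrinsics"]);k=d["k1"]
    x=(u-K[0,2])/K[0,0];y=(v-K[1,2])/K[1,1]
    a,b=x,y
    for _ in range(20):
        s=1+k*(a*a+b*b);a,b=x/s,y/s
    T=np.array(d["T"]);return T[:3,3],T[:3,:3]@np.array([a,b,1.])
def on(d,u,v,z):
    o,r=ray(d,u,v);return o+r*(z-o[2])/r[2]
def proj(d,p):
    T=np.array(d["T"]);K=np.array(d["intrinsics"]);c=T[:3,:3].T@(np.array(p)-T[:3,3])
    a,b=c[0]/c[2],c[1]/c[2];s=1+d["k1"]*(a*a+b*b)
    return K[0,0]*a*s+K[0,2],K[1,1]*b*s+K[1,2]
E
python3 - <<'E'
from h import *
import pickle
for n in("top","side"):
    d=grab(n);save(d,f"pics/{n}0.png");pickle.dump(d,open(n+"0.pkl","wb"))
    print(n,np.round(d["T"],3).tolist(),np.round(d["intrinsics"],1).tolist(),d["k1"])
print(robot.sense())
E
```

```text
pics
top [[-0.034, -0.98, 0.198, 0.215], [-0.999, 0.033, -0.008, 0.085], [0.001, -0.198, -0.98, 1.438], [0.0, 0.0, 0.0, 1.0]] [[497.7, 0.0, 281.4], [0.0, 497.7, 211.2], [0.0, 0.0, 1.0]] 0.04404621520798659
side [[0.87, -0.23, 0.436, -0.103], [-0.493, -0.405, 0.77, -1.007], [-0.001, -0.885, -0.466, 0.703], [0.0, 0.0, 0.0, 1.0]] [[541.1, 0.0, 275.0], [0.0, 541.1, 205.5], [0.0, 0.0, 1.0]] -0.21709233586817636
{'time_s': 0.1, 'joint_pos': array([-1.14265438,  0.70700603, -0.02760546,  1.48499157,  0.02203214,
        0.95087418, -0.07545903]), 'qvel': array([-0.00088026, -0.00260049, -0.00101562, -0.00269425,  0.00052151,
        0.00085338, -0.00139119]), 'joint_efforts': array([ 2.04890428e-03, -8.84286189e+01,  1.23691466e+00, -2.36461276e+01,
        1.70869444e-02,  4.88955440e-03,  1.47406572e-04]), 'ee_pos': array([0.2602963 , 0.51262302, 0.40428492]), 'orientation': array([-7.31140088e-01, -3.05515908e+00,  1.51083160e-03]), 'wrist_force': array([ 0.04887519,  0.14774324, -0.47001592]), 'moment': array([-0.00076457, -0.01415989,  0.00872408]), 'grip_force': 0.0, 'finger_gap': 0.08509208122028233}
```

View pics/top0.png

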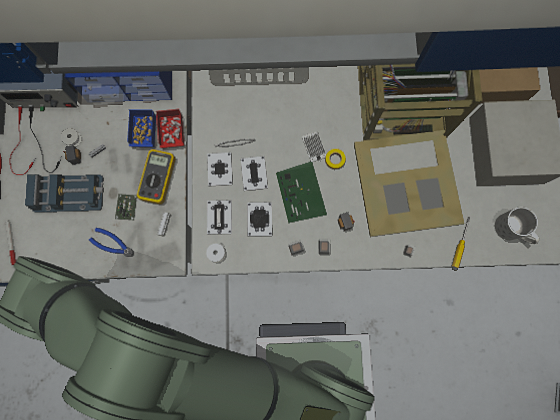

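View pics/side0.png

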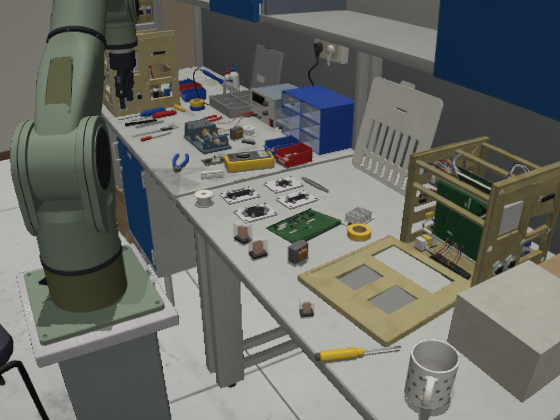

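Run:
```python
import cv2
t=cv2.imread("pics/top0.png")
a=cv2.resize(t[145:275,140:290],(690,598),interpolation=cv2.INTER_CUBIC);cv2.imwrite("pics/c1.png",a)
b=cv2.resize(t[200:265,280:420],(800,371),interpolation=cv2.INTER_CUBIC);cv2.imwrite("pics/c2.png",b)
import pickle
from h import on
d=pickle.load(open("top0.pkl","rb"))
for p in [(219,170),(254,174),(219,217),(259,218),(164,222),(346,221),(296,248),(324,247),(408,251),(217,252)]: print(p,on(d,*p,0.01).round(3))
```

```text
(219, 170) [0.635 0.256 0.01 ]
(254, 174) [0.619 0.152 0.01 ]
(219, 217) [0.492 0.257 0.01 ]
(259, 218) [0.486 0.14  0.01 ]
(164, 222) [0.483 0.416 0.01 ]
(346, 221) [ 0.468 -0.113  0.01 ]
(296, 248) [0.394 0.036 0.01 ]
(324, 247) [ 0.394 -0.045  0.01 ]
(408, 251) [ 0.375 -0.285  0.01 ]
(217, 252) [0.39  0.263 0.01 ]
```

View pics/c1.png

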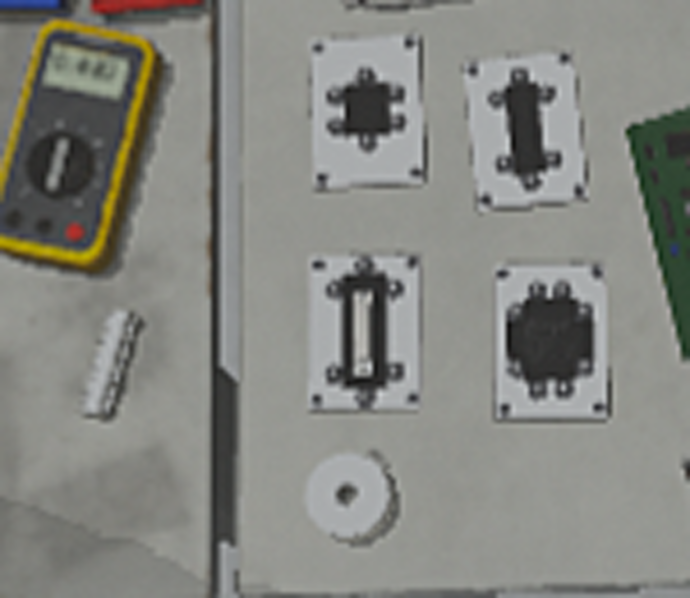

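View pics/c2.png

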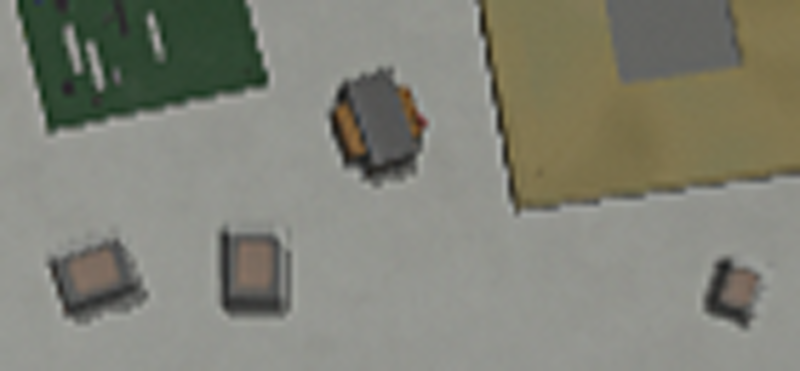

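Run:
```python
import cv2,numpy as np
t=cv2.imread("pics/top0.png");s=cv2.imread("pics/side0.png")
R=lambda im,u,v,h:cv2.resize(im[v-h:v+h,u-h:u+h],(266,266),interpolation=cv2.INTER_NEAREST)
row=lambda L:np.hstack(L)
m=np.vstack([row([R(t,346,221,14),R(t,408,251,14),R(t,164,222,14)]),row([R(s,298,251,19),R(s,306,308,19),R(s,212,175,19)])])
cv2.imwrite("pics/m1.png",m)
```

```text
(no output)
```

View pics/m1.png

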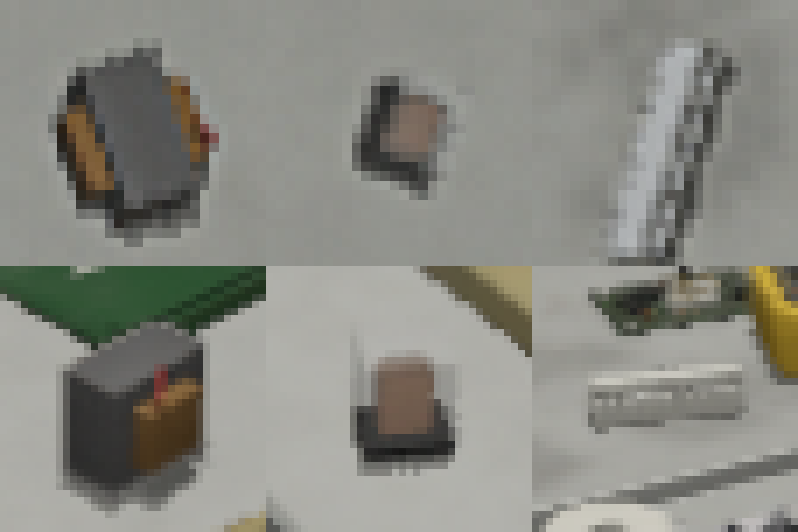

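```bash
cat > m.py <<'E'
from h import *
import pickle
def rect(d,mask,z,off=(0,0)):
    c,_=cv2.findContours(mask.astype(np.uint8),cv2.RETR_EXTERNAL,cv2.CHAIN_APPROX_NONE)
    c=max(c,key=cv2.contourArea)[:,0,:]+np.array(off)
    P=np.array([on(d,u,v,z)[:2] for u,v in c])
    (cx,cy),(w,h),a=cv2.minAreaRect((P*1000).astype(np.float32))
    if w<h: a+=90;w,h=h,w
    a=(a+90)%180-90
    return f"c=({cx:.1f},{cy:.1f}) L={w:.0f} W={h:.0f} long-axis yaw={a:.1f}"
def win(d,u,v,h):
    return d["pixels"][v-h:v+h,u-h:u+h].astype(int),(u-h,v-h)
if __name__=="__main__":
  T=pickle.load(open("top0.pkl","rb"));S=pickle.load(open("side0.pkl","rb"))
  for n,(u,v) in dict(rel=(219,170),con=(254,174),ter=(219,217),tra=(259,218)).items():
    p,o=win(T,u,v,24); m=p.min(2)>185
    if n=="rel": m[:, 33:]&=True
    m=cv2.morphologyEx(m.astype(np.uint8),cv2.MORPH_OPEN,np.ones((3,3)))
    print("top",n,rect(T,m,.006,o))
  # side plates
  g=cv2.cvtColor(S["pixels"],cv2.COLOR_RGB2HSV)
  for n,(u,v) in dict(rel=(284,184),con=(297,199),ter=(239,195),tra=(256,212)).items():
    p,o=win(S,u,v,26); print("side guess plate px",n,p[26].min(1)[::4])
  p,o=win(T,164,222,14); print("term",rect(T,p.min(2)>178,.014,o), np.median(p.min(2)))
  p,o=win(T,346,221,14)
  sat=p.max(2)-p.min(2)
  m=(sat<20)&(p.max(2)<125)&(p.max(2)>70); m=cv2.morphologyEx(m.astype(np.uint8),cv2.MORPH_OPEN,np.ones((3,3))); print("traf",rect(T,m,.042,o))
  print(p.max(2)[::2,::2])
  p,o=win(T,408,251,14); m=(p.max(2)<120); print("rel base",rect(T,m,.006,o))
  m=(p[...,0]-p[...,2]>18); print("rel coil",rect(T,m,.030,o))
  p,o=win(S,306,308,19); m=(p.max(2)<110); print("rel base side",rect(S,m,.004,o))
E
python3 m.py
```

```text
Traceback (most recent call last):
  File "m.py", line 19, in <module>
    print("top",n,rect(T,m,.006,o))
                  ~~~~^^^^^^^^^^^^
  File "m.py", line 5, in rect
    c=max(c,key=cv2.contourArea)[:,0,:]+np.array(off)
      ~~~^^^^^^^^^^^^^^^^^^^^^^^
ValueError: max() iterable argument is empty
```

Run:
```python
from m import *
T=pickle.load(open("top0.pkl","rb"));S=pickle.load(open("side0.pkl","rb"))
print(T["pixels"][217,195:240,:].tolist())
print(T["pixels"][222,155:175].tolist())
print(T["pixels"][222,336:358].tolist())
print(T["pixels"][251,400:418].tolist())
print(S["pixels"][212,225:290,:].tolist())
```

```text
[[151, 153, 147], [151, 153, 147], [150, 150, 146], [150, 152, 146], [150, 151, 148], [151, 152, 147], [151, 152, 147], [151, 152, 146], [150, 152, 146], [146, 147, 142], [146, 147, 142], [149, 151, 144], [163, 165, 166], [170, 173, 174], [170, 173, 174], [170, 173, 173], [170, 173, 174], [172, 174, 175], [174, 177, 179], [96, 96, 97], [32, 30, 29], [70, 70, 68], [180, 180, 176], [172, 171, 166], [171, 171, 166], [84, 84, 81], [39, 39, 39], [42, 44, 43], [57, 57, 57], [143, 146, 147], [178, 180, 182], [171, 173, 174], [169, 173, 174], [170, 172, 173], [172, 174, 176], [170, 173, 174], [117, 118, 118], [148, 149, 143], [148, 149, 144], [149, 149, 145], [149, 149, 144], [150, 150, 145], [148, 149, 144], [146, 148, 142], [147, 149, 143]]
[[145, 146, 140], [143, 144, 138], [141, 143, 138], [139, 140, 134], [137, 137, 130], [139, 141, 137], [156, 159, 161], [171, 174, 175], [173, 176, 177], [150, 152, 153], [96, 95, 92], [125, 127, 123], [120, 122, 117], [72, 73, 69], [122, 123, 117], [138, 139, 133], [131, 130, 125], [130, 130, 126], [131, 132, 126], [127, 129, 124]]
[[152, 153, 147], [1
[... 945 characters left out ...]
 73, 75], [61, 61, 62], [39, 38, 38], [38, 36, 36], [38, 35, 36], [38, 36, 37], [43, 41, 42], [52, 48, 50], [49, 47, 48], [45, 43, 45], [48, 46, 49], [47, 45, 47], [48, 46, 49], [43, 42, 43], [41, 39, 40], [46, 44, 45], [48, 46, 47], [42, 40, 40], [67, 66, 67], [102, 102, 102], [111, 111, 111], [101, 100, 101], [157, 154, 154], [187, 183, 182], [187, 184, 183], [187, 184, 183], [186, 183, 182], [186, 182, 183], [175, 172, 173], [133, 131, 132], [74, 75, 78], [146, 145, 144], [172, 171, 167], [167, 167, 162], [166, 167, 162], [167, 168, 162], [168, 169, 163], [169, 169, 163], [170, 170, 164], [171, 171, 165], [170, 170, 164], [170, 170, 164], [169, 169, 163], [169, 169, 164], [170, 170, 164]]
```

```bash
python3 - <<'E'
import re
s=open('m.py').read()
i=s.index('  for n,(u,v)');
s=s[:i]+'''  def up(d,u,v,h,k=4):
    p,o=win(d,u,v,h); q=cv2.resize(p.astype(np.float32),None,fx=k,fy=k,interpolation=cv2.INTER_LINEAR); return q,o,k
  class D(dict): pass
  def R(d,q,o,k,m,z):
    m=cv2.morphologyEx(m.astype(np.uint8),cv2.MORPH_OPEN,np.ones((5,5)))
    c,_=cv2.findContours(m,cv2.RETR_EXTERNAL,cv2.CHAIN_APPROX_NONE); c=max(c,key=cv2.contourArea)[:,0,:]
    P=np.array([on(d,o[0]+(u+.5)/k-.5,o[1]+(v+.5)/k-.5,z)[:2] for u,v in c])
    (cx,cy),(w,h),a=cv2.minAreaRect((P*1000).astype(np.float32))
    if w<h: a+=90;w,h=h,w
    return f"c=({cx:.1f},{cy:.1f}) L={w:.0f} W={h:.0f} yaw={(a+90)%180-90:.1f}"
  for n,(u,v) in dict(rel=(219,170),con=(254,174),ter=(219,217),tra=(259,218)).items():
    q,o,k=up(T,u,v,22); print("top",n,R(T,q,o,k,q[...,2]>160,.006))
  for n,(u,v) in dict(rel=(284,184),con=(297,199),ter=(239,195),tra=(256,212)).items():
    q,o,k=up(S,u,v,25); print("side",n,R(S,q,o,k,q[...,2]>173,.006))
  q,o,k=up(T,164,222,14); print("term",R(T,q,o,k,q[...,2]>152,.015))
  q,o,k=up(S,212,175,16); print("term side",R(S,q,o,k,q[...,2]>175,.012))
  q,o,k=up(T,346,221,14); s=q.max(2)-q.min(2)
  print("traf",R(T,q,o,k,(s<12)&(q.max(2)<118)&(q.max(2)>66),.042))
  q,o,k=up(T,408,251,14); print("rel base",R(T,q,o,k,q.max(2)<110,.006)); print("coil",R(T,q,o,k,q[...,0]-q[...,2]>14,.031))
  q,o,k=up(S,306,308,16); print("rel base side",R(S,q,o,k,q.max(2)<100,.004)); print("coil side",R(S,q,o,k,q[...,0]-q[...,2]>20,.02))
'''
open('m.py','w').write(s)
E
python3 m.py
```

```text
top rel c=(640.5,255.2) L=98 W=72 yaw=2.4
top con c=(624.5,153.2) L=98 W=71 yaw=4.5
top ter c=(495.1,279.8) L=97 W=29 yaw=0.0
top tra c=(484.7,139.2) L=95 W=70 yaw=-1.7
side rel c=(610.7,257.8) L=72 W=35 yaw=87.9
side con c=(627.8,135.3) L=98 W=32 yaw=7.2
side ter c=(450.5,142.0) L=73 W=28 yaw=89.6
side tra c=(450.6,143.0) L=72 W=26 yaw=88.1
term c=(479.7,420.7) L=66 W=11 yaw=-16.2
term side c=(411.2,321.6) L=24 W=3 yaw=-29.9
traf c=(465.6,-110.7) L=47 W=27 yaw=17.1
rel base c=(376.6,-285.8) L=31 W=25 yaw=-21.3
coil c=(375.8,-283.5) L=17 W=13 yaw=-22.8
rel base side c=(376.5,-288.4) L=28 W=26 yaw=-27.4
coil side c=(375.1,-290.8) L=33 W=16 yaw=58.0
```

```bash
python3 - <<'E'
s=open('m.py').read()
s=s.replace("c=max(c,key=cv2.contourArea)[:,0,:]\n    P=np.array([on(d,o[0]+(u","c=np.vstack([x[:,0,:] for x in c if cv2.contourArea(x)>mn]) if mn else max(c,key=cv2.contourArea)[:,0,:]\n    P=np.array([on(d,o[0]+(u").replace("m,z):\n    m=cv2","m,z,mn=0):\n    m=cv2")
s=s.replace(">160,.006)",">160,.006,150)").replace(">173,.006)",">176,.006,60)")
s=s.replace("dict(rel=(284,184),con=(297,199),ter=(239,195),tra=(256,212))","{n:np.round(proj(S,(x,y,.006))).astype(int) for n,x,y in (('rel',.64,.255),('con',.624,.153),('ter',.494,.257),('tra',.485,.139))}")
s=s.replace("up(S,u,v,25)","up(S,u,v,23)").replace("up(T,u,v,22)","up(T,u,v,20)")
open('m.py','w').write(s)
E
python3 m.py|head -8;python3 -c "
from m import *
S=pickle.load(open('side0.pkl','rb'));T=pickle.load(open('top0.pkl','rb'))
for n,x,y in (('rel',.64,.255),('con',.624,.153),('ter',.494,.257),('tra',.485,.139)):
  for nm,d in (('side',S),('top',T)):
    u,v=proj(d,(x,y,.008)); h=12; p,o=win(d,int(u),int(v),h); m=(p.max(2)<62).astype(np.uint8); M=cv2.moments(m,True)
    print(nm,n,on(d,M['m10']/M['m00']+o[0],M['m01']/M['m00']+o[1],.008).round(4),M['m00'])
"
```

```text
top rel c=(640.5,255.2) L=98 W=72 yaw=2.4
top con c=(624.5,153.2) L=98 W=71 yaw=4.5
top ter c=(494.6,258.5) L=97 W=70 yaw=-1.3
top tra c=(484.7,139.2) L=95 W=70 yaw=-1.7
side rel c=(633.0,204.9) L=191 W=99 yaw=79.8
side con c=(633.3,206.2) L=187 W=101 yaw=81.2
side ter c=(477.1,204.4) L=152 W=47 yaw=47.1
side tra c=(488.7,178.8) L=148 W=97 yaw=85.3
side rel [0.6413 0.2577 0.008 ] 37.0
top rel [0.6409 0.255  0.008 ] 107.0
side con [0.6247 0.1544 0.008 ] 62.0
top con [0.6245 0.1527 0.008 ] 129.0
side ter [0.4925 0.2596 0.008 ] 103.0
top ter [0.4979 0.2555 0.008 ] 121.0
side tra [0.4853 0.141  0.008 ] 136.0
top tra [0.4854 0.1403 0.008 ] 271.0
```

```bash
cat > go.py <<'E'
import sys
from h import *
from scipy.spatial.transform import Rotation as Rn
def go(x,y,z,yaw,verbose=1):
    s=robot.sense();R=Rn.from_rotvec(s["orientation"]).as_matrix();p=np.array(s["ee_pos"])
    t=R.T@(np.array([x,y,z])-p)*100
    cur=np.degrees(np.arctan2(R[1,1],R[0,1]));sp=-((yaw-cur+90)%180-90)
    print("t",round(s["time_s"],2),"pos",p.round(4),"yaw",round(cur,1),"tilt",round(np.degrees(np.arccos(-R[2,2])),2),"j7",round(s["joint_pos"][6],2),"gap",round(s["finger_gap"],4),"grip",round(s["grip_force"],1),"F",np.round(s["wrist_force"],1))
    print("ROW",t.round(2),"spin",round(sp,1))
if __name__=="__main__": go(*map(float,sys.argv[1:5]))
E
cat > c.py <<'E'
from m import *
T=pickle.load(open("top0.pkl","rb"));S=pickle.load(open("side0.pkl","rb"))
for nm,d in(("top",T),("side",S)):
    u,v=proj(d,(.4946,.2583,.026));p,o=win(d,int(u),int(v),9)
    m=((p.min(2)>125)).astype(np.uint8)
    n,l,st,c=cv2.connectedComponentsWithStats(m)
    for i in range(1,n):
        if st[i,4]>15: print(nm,st[i,4],on(d,c[i][0]+o[0],c[i][1]+o[1],.026).round(4), rect(d,l==i,.026,o))
print(on(S,212.4,174.4,.0095))
E
python3 c.py; python3 go.py .4946 .2583 .27 88.7
```

```text
top 98 [0.4954 0.2798 0.026 ] c=(497.5,279.3) L=50 W=14 long-axis yaw=-0.3
top 48 [0.4927 0.2574 0.026 ] c=(492.3,256.3) L=41 W=9 long-axis yaw=-0.5
top 28 [0.4902 0.239  0.026 ] c=(490.3,239.0) L=38 W=3 long-axis yaw=-0.6
side 46 [0.5097 0.3174 0.026 ] c=(513.3,308.6) L=51 W=28 long-axis yaw=-29.9
side 118 [0.4956 0.2698 0.026 ] c=(496.7,266.6) L=71 W=47 long-axis yaw=-1.4
[0.47948368 0.41604091 0.0095    ]
t 0.1 pos [0.2603 0.5126 0.4043] yaw 63.1 tilt 0.06 j7 -0.08 gap 0.0851 grip 0.0 F [ 0.   0.1 -0.5]
ROW [-32.4  -12.06  13.44] spin -25.6
```

>>> {"api": "servo_tool", "payload": {"moves": [[-0.2,-32.2,-12,13.4,-25.6],[-0.2,-32.2,-12,13.4,-25.6],[-0.2,-32.2,-12,13.4,-25.6],[-0.2,-32.2,-12,13.4,-25.6],[-0.2,-32.2,-12,13.4,-25.6],[-0.2,-32.2,-12,13.4,-25.6],[-0.2,-32.2,-12,13.4,-25.6],[-0.2,-32.2,-12,13.4,-25.6]], "newtons": 30}}

```text
time_s: 1.1
ee_pos: [0.4928, 0.2603, 0.2706]
orientation: [-0.036, -3.141, -0.0]
wrist_force: [-0.6, 0.8, 0.0]
finger_gap: 0.0513
grip_force: 0.0
```

```bash
python3 go.py .4927 .2574 .183 89.5
```

```text
t 1.1 pos [0.4928 0.2603 0.2706] yaw 88.7 tilt 0.04 j7 0.76 gap 0.0513 grip 0.0 F [-0.6  0.8  0. ]
ROW [-0.01 -0.29  8.76] spin -0.8
```

>>> {"api": "servo_tool", "payload": {"moves": [[-0.1,0,-0.3,5,-0.8],[-0.1,0,-0.3,8.6,-0.8],[-0.1,0,-0.3,8.6,-0.8],[0.3,0,-0.3,8.6,-0.8],[1,0,-0.3,8.6,-0.8],[1,0,-0.3,8.6,-0.8],[1,0,-0.3,8.6,-0.8],[1,0,-0.3,8.6,-0.8]]}}

```text
time_s: 2.1
ee_pos: [0.4932, 0.2573, 0.1863]
orientation: [0.014, 3.14, 0.002]
wrist_force: [-2.2, 0.4, 12.6]
finger_gap: 0.0117
grip_force: 30.7
```

```bash
python3 - <<'E'
from h import *
t=grab("top");s=grab("side")
u,v=map(int,proj(s,(.4927,.2574,.03)));a=cv2.resize(s["pixels"][v-40:v+35,u-50:u+50],(800,600))
cv2.imwrite("pics/g1.png",a[...,::-1])
E
python3 go.py .4927 .2574 .28 89.5
```

```text
t 2.2 pos [0.4932 0.2573 0.1863] yaw 89.5 tilt 0.12 j7 0.74 gap 0.0112 grip 30.7 F [-2.3  0.3 12.3]
ROW [ 0.04  0.02 -9.37] spin -0.0
```

View pics/g1.png

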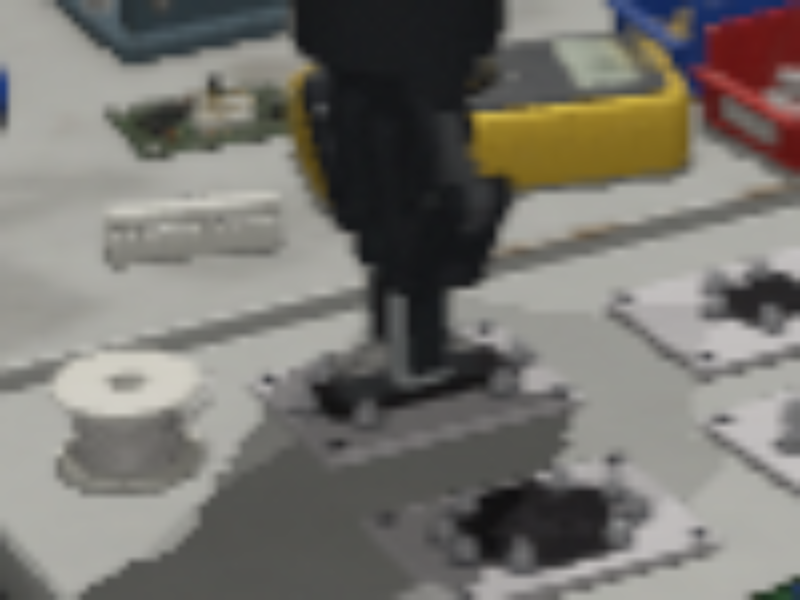

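>>> {"api": "servo_tool", "payload": {"moves": [[1,0,0,-3,0],[1,0,0,-7,0],[1,0,0,-7,0],[1,-6,-5,-7,-5],[1,-13,-10.4,-7,-5],[1,-13,-10.4,-7,-5],[1,-13,-10.4,-7,-5],[1,-13,-10.4,-7,-5]]}}

```text
time_s: 3.2
ee_pos: [0.6216, 0.1523, 0.2545]
orientation: [0.124, -3.139, -0.001]
wrist_force: [-0.5, 0.5, -1.0]
finger_gap: 0.0118
grip_force: 29.4
```

```bash
python3 go.py .6245 .1535 .188 94.5
```

```text
t 3.2 pos [0.6216 0.1523 0.2545] yaw 94.5 tilt 0.04 j7 1.1 gap 0.0118 grip 29.4 F [-0.5  0.5 -1. ]
ROW [-0.3   0.09  6.65] spin 0.0
```

>>> {"api": "servo_tool", "payload": {"moves": [[1,-0.3,0.1,3,0],[1,-0.3,0.1,5.5,0],[1,-0.3,0.1,6.3,0],[1,-0.3,0.1,6.6,0],[1,-0.3,0.1,6.6,0],[0.6,-0.3,0.1,6.5,0],[0.3,-0.3,0.1,6.4,0],[0.3,-0.3,0.1,6.4,0]]}}

```text
time_s: 4.2
ee_pos: [0.625, 0.153, 0.191]
orientation: [-0.123, 3.139, -0.0]
wrist_force: [-0.1, 0.1, -0.1]
finger_gap: 0.0297
grip_force: 0.0
```

>>> {"api": "servo_tool", "payload": {"moves": [[0.3,0,0,-3,0],[0.3,0,0,-9,0],[0,0,0,-9,0],[-0.2,13,9,-9,5],[-0.2,13,15,-9,10],[-0.2,13,21,-9,20],[-0.2,13,26.5,-9,20],[-0.2,13,26.5,-9,20]]}}

```text
time_s: 5.2
ee_pos: [0.4736, 0.4091, 0.2805]
orientation: [-0.423, -3.113, 0.0]
wrist_force: [1.3, 0.0, -0.1]
finger_gap: 0.0512
grip_force: 0.0
```

```bash
python3 - <<'E'
from h import *
from m import win,rect
t=grab("top");s=grab("side")
u,v=map(int,proj(s,(.56,.2,.03)));a=cv2.resize(s["pixels"][v-38:v+37,u-50:u+50],(800,600))
cv2.imwrite("pics/g2.png",a[...,::-1])
u,v=proj(t,(.6245,.1533,.026));p,o=win(t,int(u),int(v),9)
n,l,st,c=cv2.connectedComponentsWithStats((p.min(2)>125).astype(np.uint8))
for i in range(1,n):
    if st[i,4]>15: print(st[i,4],on(t,c[i][0]+o[0],c[i][1]+o[1],.026).round(4), rect(t,l==i,.026,o))
E
python3 go.py .4795 .418 .183 74
```

```text
102 [0.6271 0.1726 0.026 ] c=(628.9,171.4) L=52 W=18 long-axis yaw=-1.2
68 [0.6301 0.1354 0.026 ] c=(629.4,139.0) L=49 W=18 long-axis yaw=-1.5
50 [0.6244 0.152  0.026 ] c=(623.6,151.7) L=44 W=11 long-axis yaw=4.1
t 5.3 pos [0.4711 0.4129 0.2801] yaw 74.9 tilt 0.22 j7 0.42 gap 0.0513 grip 0.0 F [ 0.6 -0.5 -1.3]
ROW [-0.71  0.69  9.71] spin 0.9
```

View pics/g2.png

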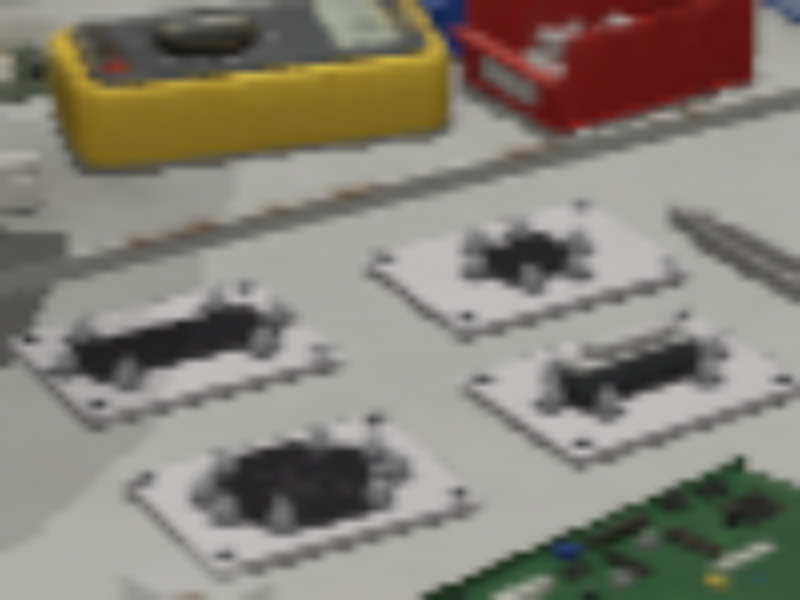

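>>> {"api": "servo_tool", "payload": {"moves": [[-0.2,-0.7,0.7,4,0.9],[-0.2,-0.7,0.7,8,0.9],[-0.2,-0.7,0.7,9.9,0.9],[0.2,-0.7,0.7,9.9,0.9],[1,-0.7,0.7,9.9,0.9],[1,-0.7,0.7,9.9,0.9],[1,-0.7,0.7,9.9,0.9],[1,-0.7,0.7,9.9,0.9]]}}

```text
time_s: 6.3
ee_pos: [0.4836, 0.4121, 0.1831]
orientation: [0.449, 3.108, 0.002]
wrist_force: [-0.2, -0.4, 8.0]
finger_gap: 0.0166
grip_force: 30.2
```

```bash
python3 go.py .4946 .2583 .26 88.7
```

```text
t 6.3 pos [0.4836 0.4121 0.1831] yaw 73.6 tilt 0.12 j7 0.39 gap 0.0166 grip 30.2 F [-0.2 -0.4  8. ]
ROW [ -5.41 -14.43  -7.71] spin -15.1
```

>>> {"api": "servo_tool", "payload": {"moves": [[1,0,0,-3,0],[1,0,0,-7.5,0],[1,-1,-5,-7.5,-8],[1,-5.9,-14.3,-7.5,-15.1],[1,-5.9,-14.3,-7.5,-15.1],[1,-5.9,-14.3,-7.5,-15.1],[1,-5.9,-14.3,-7.5,-15.1],[1,-5.9,-14.3,-7.5,-15.1]]}}

```text
time_s: 7.3
ee_pos: [0.4991, 0.2592, 0.2569]
orientation: [0.034, 3.141, 0.001]
wrist_force: [-0.7, 0.1, 0.3]
finger_gap: 0.0163
grip_force: 29.4
```

```bash
python3 - <<'E'
from h import *
for n in("top","side"):
    s=grab(n);u,v=map(int,proj(s,(.4946,.2583,.07)));a=cv2.resize(s["pixels"][v-30:v+30,u-40:u+40],(800,600));print(n,u-40,v-30)
    if n=="side":cv2.imwrite("pics/g3.png",a[...,::-1])
    g=(s["pixels"].astype(int))
    import pickle;pickle.dump(s,open(n+"1.pkl","wb"))
E
python3 go.py .5 .2583 .192 88.7
```

```text
top 175 182
side 198 143
t 7.4 pos [0.4992 0.2589 0.2567] yaw 88.7 tilt 0.01 j7 0.75 gap 0.0163 grip 29.4 F [-0.5  0.3 -0.2]
ROW [-0.09 -0.06  6.47] spin 0.0
```

View pics/g3.png

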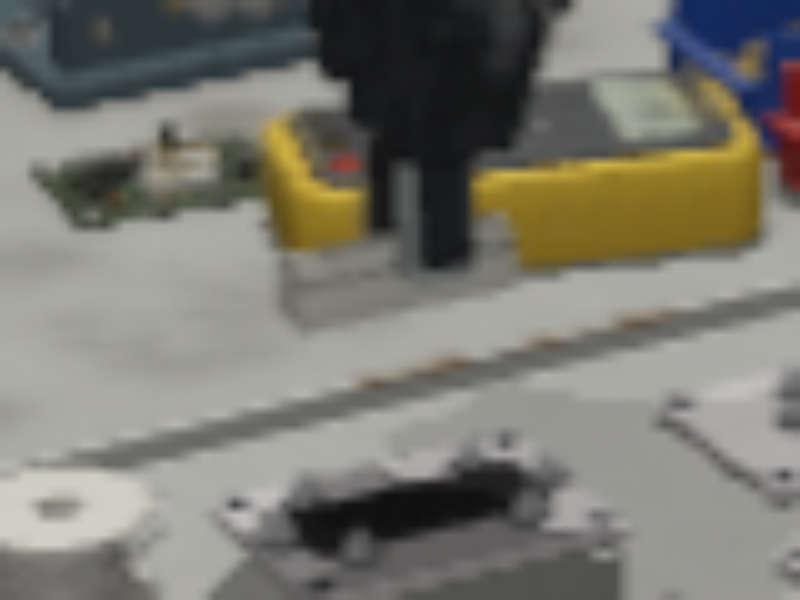

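Run:
```python
from h import *
import pickle
d=pickle.load(open("side1.pkl","rb"))
for u,v in((300,330),(520,275)): print(on(d,198+u/10-.5,143+v/10-.5,.0736))
```

```text
[0.4594808 0.2562851 0.0736   ]
[0.53018945 0.2592191  0.0736    ]
```

>>> {"api": "servo_tool", "payload": {"moves": [[1,0,-0.1,3,0],[1,0,-0.1,5.5,0],[1,0,-0.1,6.3,0],[1,0,-0.1,6.6,0],[1,0,-0.1,6.6,0],[0.5,0,-0.1,6.5,0],[0.2,0,-0.1,6.3,0],[0.2,0,-0.1,6.3,0]]}}

```text
time_s: 8.4
ee_pos: [0.4995, 0.2571, 0.194]
orientation: [0.036, 3.141, 0.0]
wrist_force: [-0.2, -0.4, -0.6]
finger_gap: 0.0342
grip_force: 0.0
```

>>> {"api": "servo_tool", "payload": {"moves": [[0.2,0,0,-3,0],[0.2,0,0,-9,0],[0,0,0,-10,0],[-0.2,0,-6,-10,0],[-0.2,0,-12,-10,0],[-0.2,0,-18,-10,0],[-0.2,0,-24,-10,0],[-0.2,0,-24,-10,0]]}}

```text
time_s: 9.4
ee_pos: [0.4937, 0.0127, 0.2934]
orientation: [-0.047, -3.14, 0.003]
wrist_force: [-0.5, 1.4, 0.5]
finger_gap: 0.0514
grip_force: 0.0
```

```bash
python3 - <<'E'
from h import *
s=grab("side");u,v=map(int,proj(s,(.4946,.2583,.02)));a=cv2.resize(s["pixels"][v-30:v+30,u-40:u+40],(800,600))
cv2.imwrite("pics/g4.png",a[...,::-1])
from m import win,rect
t=grab("top")
u,v=proj(t,(.4946,.2583,.026));p,o=win(t,int(u),int(v),15)
n,l,st,c=cv2.connectedComponentsWithStats((p[...,2]>125).astype(np.uint8))
for i in range(1,n):
    if st[i,4]>15: print(st[i,4],on(t,c[i][0]+o[0],c[i][1]+o[1],.027).round(4), rect(t,l==i,.027,o))
E
python3 go.py .3765 -.286 .3 68
```

```text
355 [0.4987 0.2875 0.027 ] c=(497.6,283.2) L=85 W=44 long-axis yaw=-1.9
211 [0.4979 0.2309 0.027 ] c=(496.1,236.1) L=86 W=32 long-axis yaw=-0.8
114 [0.4915 0.2569 0.027 ] c=(490.9,256.2) L=67 W=14 long-axis yaw=-0.4
t 9.5 pos [0.4939 0.017  0.2935] yaw 88.6 tilt 0.02 j7 1.07 gap 0.0513 grip 0.0 F [-0.2  0.6  0.6]
ROW [ 11.02 -30.58  -0.65] spin 20.6
```

View pics/g4.png

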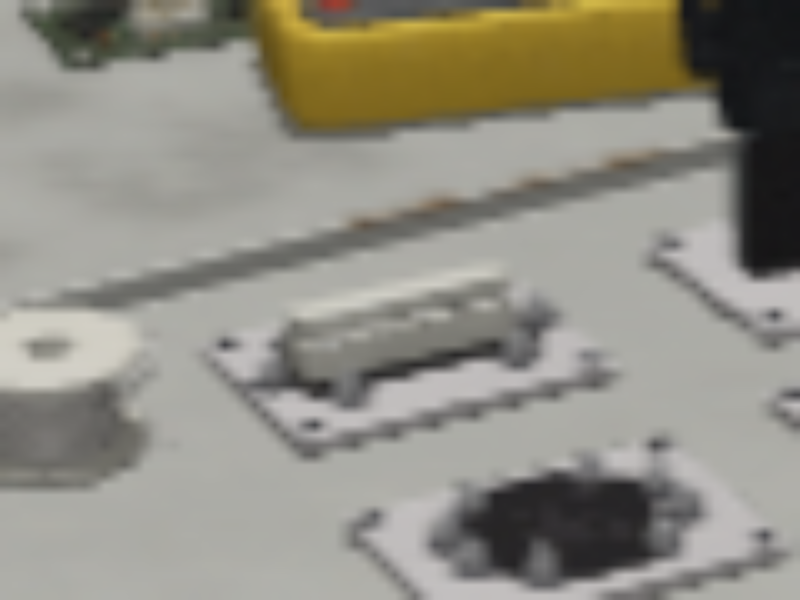

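>>> {"api": "servo_tool", "payload": {"moves": [[-0.2,11,-30.5,0,21],[-0.2,11,-30.5,0,21],[-0.2,11,-30.5,0,21],[-0.2,11,-30.5,0,21],[-0.2,11,-30.5,0,21],[-0.2,11,-30.5,0,21],[-0.2,11,-30.5,0,21],[-0.2,11,-30.5,0,21]]}}

```text
time_s: 10.5
ee_pos: [0.378, -0.2836, 0.2937]
orientation: [0.603, 3.083, 0.001]
wrist_force: [1.7, -0.1, -0.3]
finger_gap: 0.0514
grip_force: 0.0
```

>>> {"api": "servo_tool", "payload": {"moves": [[-0.2,0,0,2,0],[-0.2,0,0,2,0],[-0.2,0,0,2,0]]}}

```text
time_s: 10.88
ee_pos: [0.3775, -0.2846, 0.2742]
orientation: [0.606, 3.082, -0.0]
wrist_force: [-0.4, 0.3, 0.5]
finger_gap: 0.0507
grip_force: 0.0
```

```bash
python3 go.py .3765 -.286 .192 67
```

```text
t 10.88 pos [ 0.3775 -0.2846  0.2742] yaw 67.8 tilt 0.01 j7 1.32 gap 0.0507 grip 0.0 F [-0.4  0.3  0.5]
ROW [ 0.04 -0.16  8.22] spin 0.8
```

>>> {"api": "servo_tool", "payload": {"moves": [[-0.2,0,-0.1,4,0.8],[-0.2,0,-0.1,8.1,0.8],[-0.2,0,-0.1,8.1,0.8],[0.2,0,-0.1,8.1,0.8],[1,0,-0.1,8.1,0.8],[1,0,-0.1,8.1,0.8],[1,0,-0.1,8.1,0.8],[1,0,-0.1,8.1,0.8]]}}

```text
time_s: 11.88
ee_pos: [0.3768, -0.2865, 0.1944]
orientation: [0.629, 3.076, -0.001]
wrist_force: [-0.7, 1.2, 12.6]
finger_gap: 0.0202
grip_force: 30.5
```

```bash
python3 go.py .64 .256 .27 92
python3 - <<'E'
from h import *
s=grab("side");u,v=map(int,proj(s,(.376,-.286,.03)));a=cv2.resize(s["pixels"][v-30:v+30,u-40:u+40],(800,600))
cv2.imwrite("pics/g5.png",a[...,::-1])
E
```

```text
t 11.88 pos [ 0.3768 -0.2865  0.1944] yaw 66.9 tilt 0.14 j7 1.25 gap 0.0202 grip 30.5 F [-0.7  1.2 12.6]
ROW [-2.91 60.22 -7.58] spin -25.1
```

View pics/g5.png

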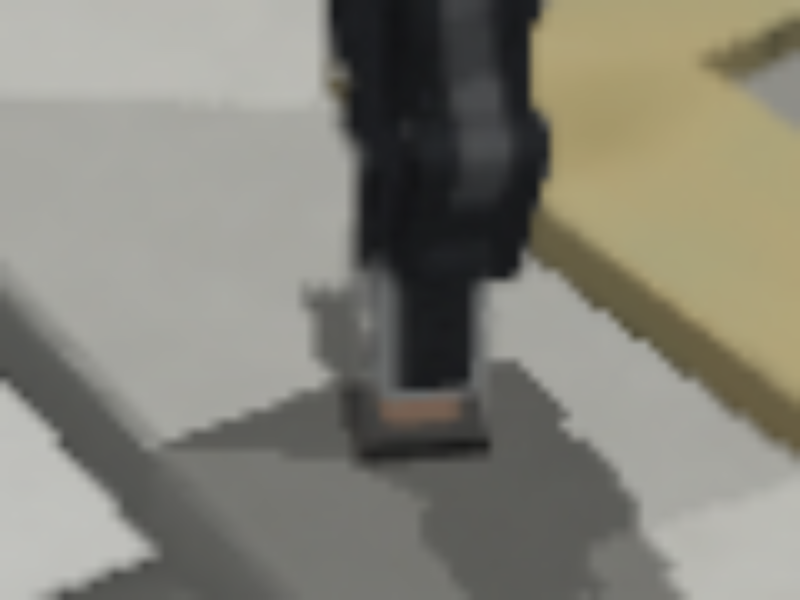

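>>> {"api": "servo_tool", "payload": {"moves": [[1,0,0,-4,0],[1,0,0,-9,0],[1,0,0,-9,0],[1,-3,60.2,-9,-25],[1,-3,60.2,-9,-25],[1,-3,60.2,-9,-25],[1,-3,60.2,-9,-25],[1,-3,60.2,-9,-25]]}}

```text
time_s: 12.92
ee_pos: [0.5139, -0.0034, 0.2832]
orientation: [-0.051, 3.141, -0.001]
wrist_force: [0.6, -1.7, -0.3]
finger_gap: 0.0201
grip_force: 29.9
```

```bash
python3 go.py .6415 .256 .27 92
```

```text
t 12.93 pos [ 0.5139 -0.0034  0.2832] yaw 91.9 tilt 0.03 j7 1.12 gap 0.0201 grip 29.9 F [ 0.6 -1.7 -0.3]
ROW [-13.6   25.51   1.31] spin -0.1
```

>>> {"api": "servo_tool", "payload": {"moves": [[1,-12.5,23,0,0],[1,-12.5,23,0,0],[1,-12.5,23,0,0],[1,-12.5,23,0,0],[1,-12.5,23,0,0],[1,-12.5,23,0,0],[1,-12.5,23,0,0],[1,-12.5,23,0,0]]}}

```text
time_s: 13.92
ee_pos: [0.6308, 0.2277, 0.283]
orientation: [-0.05, 3.141, -0.001]
wrist_force: [-0.5, -0.2, -0.3]
finger_gap: 0.02
grip_force: 29.9
```

```bash
python3 go.py .6415 .256 .2025 92
```

```text
t 13.93 pos [0.6308 0.2277 0.283 ] yaw 91.8 tilt 0.02 j7 0.97 gap 0.02 grip 29.9 F [-0.5 -0.2 -0.3]
ROW [-1.16  2.8   8.05] spin -0.2
```

>>> {"api": "servo_tool", "payload": {"moves": [[1,-1.15,2.8,0,0],[1,-1.15,2.8,2,0],[1,-1.15,2.8,2,0],[1,-1.15,2.8,5,0],[1,-1.15,2.8,7,0],[1,-1.15,2.8,7.8,0],[1,-1.15,2.8,8.1,0],[1,-1.15,2.8,8.1,0]]}}

```text
time_s: 14.92
ee_pos: [0.6416, 0.257, 0.2027]
orientation: [-0.051, 3.14, 0.0]
wrist_force: [-0.6, -0.1, -0.4]
finger_gap: 0.0198
grip_force: 29.9
```

```bash
python3 go.py .6415 .256 .2025 92
```

```text
t 14.93 pos [0.6416 0.257  0.2027] yaw 91.9 tilt 0.06 j7 0.94 gap 0.0198 grip 29.9 F [-0.6 -0.1 -0.4]
ROW [ 0.01 -0.1   0.02] spin -0.1
```

>>> {"api": "servo_tool", "payload": {"moves": [[1,0,-0.05,0.1,0],[1,0,-0.05,0.2,0],[1,0,-0.05,0.2,0]]}}

```text
time_s: 15.3
ee_pos: [0.6416, 0.2569, 0.2024]
orientation: [-0.051, 3.139, 0.002]
wrist_force: [-10.2, -3.7, 30.4]
finger_gap: 0.0202
grip_force: 33.6
```

>>> {"api": "servo_tool", "payload": {"moves": [[1,0,0,-0.15,0],[0.6,0,0,-0.15,0],[0.2,0,0,-0.15,0],[0.2,0,0,-0.15,0],[0.2,0,0,-3,0],[0.2,0,0,-9,0],[0.2,0,-5,-10,0],[0.2,0,-5,-10,0]]}}

```text
time_s: 16.3
ee_pos: [0.644, 0.2028, 0.301]
orientation: [-0.045, 3.139, -0.003]
wrist_force: [0.6, 0.2, 0.0]
finger_gap: 0.0342
grip_force: 0.0
```

>>> {"api": "servo_tool", "payload": {"moves": [[-0.6,17,-35,-1,-75],[-0.6,17,-35,-1,-75],[-0.6,17,-35,-1,-75],[-0.6,17,-35,-1,-75],[-0.6,17,-35,-1,-75],[-0.6,17,-35,-1,-75],[-0.6,17,-35,-1,-75],[-0.6,17,-35,-1,-75]]}}

```text
time_s: 17.3
ee_pos: [0.4844, -0.1496, 0.3095]
orientation: [-1.949, 2.463, 0.001]
wrist_force: [0.2, 1.1, -0.5]
finger_gap: 0.0679
grip_force: 0.0
```

```bash
python3 - <<'E'
from h import *
t=grab("top");s=grab("side")
u,v=map(int,proj(s,(.64,.256,.02)));a=cv2.resize(s["pixels"][v-20:v+20,u-27:u+26],(530,400))
u,v=map(int,proj(t,(.64,.256,.02)));b=cv2.resize(t["pixels"][v-20:v+20,u-13:u+13],(260,400));cv2.imwrite("pics/g6.png",np.hstack([a,b])[...,::-1])
from m import win,rect
p,o=win(t,u,v,10);m=p[...,0]-p[...,2]>14
print(rect(t,m,.039,o))
E
python3 go.py .4656 -.1107 .28 17
```

```text
c=(638.3,253.4) L=18 W=9 long-axis yaw=-0.5
t 17.4 pos [ 0.485  -0.1478  0.3097] yaw 166.7 tilt 0.05 j7 2.39 gap 0.0682 grip 0.0 F [ 0.1 -0.2 -0.1]
ROW [-3.16  2.75  2.97] spin -30.3
```

View pics/g6.png

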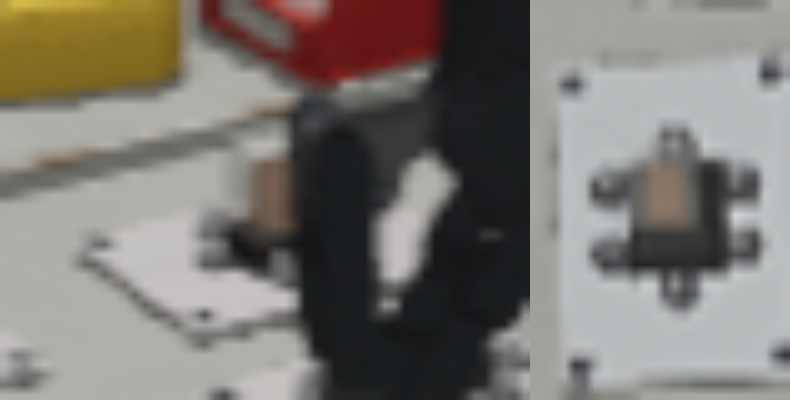

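>>> {"api": "servo_tool", "payload": {"moves": [[-0.6,-3,2.7,0,75],[-0.6,-3,2.7,0,75],[-0.6,-3,2.7,0,75],[-0.6,-3,2.7,0,75],[-0.6,-3,2.7,0,75],[-0.6,-3,2.7,0,75],[-0.6,-3,2.7,0,75],[-0.6,-3,2.7,0,75]]}}

```text
time_s: 18.4
ee_pos: [0.4656, -0.112, 0.3099]
orientation: [-0.052, 3.14, -0.001]
wrist_force: [-0.7, 0.1, 0.0]
finger_gap: 0.0684
grip_force: 0.0
```

>>> {"api": "servo_tool", "payload": {"moves": [[-0.6,0,0,0,75],[-0.6,0,0,0,75],[-0.6,0,0,0,75],[-0.6,0,0,0,75],[-0.6,0,0,0,75],[-0.6,0,0,0,75],[-0.6,0,0,0,75],[-0.6,0,0,0,75]]}}

```text
time_s: 19.4
ee_pos: [0.4654, -0.1126, 0.3097]
orientation: [-1.866, -2.528, 0.0]
wrist_force: [0.3, -1.1, 0.3]
finger_gap: 0.0686
grip_force: 0.0
```

```bash
python3 go.py .4656 -.1107 .195 17
```

```text
t 19.4 pos [ 0.4654 -0.1126  0.3097] yaw 17.1 tilt 0.01 j7 0.51 gap 0.0686 grip 0.0 F [ 0.3 -1.1  0.3]
ROW [ 0.18  0.08 11.47] spin 0.1
```

>>> {"api": "servo_tool", "payload": {"moves": [[-0.6,0.2,0.1,5,0],[-0.6,0.2,0.1,9,0],[-0.6,0.2,0.1,11.4,0],[-0.6,0.2,0.1,11.4,0],[0.2,0.2,0.1,11.4,0],[0.6,0.2,0.1,11.4,0],[0.6,0.2,0.1,11.4,0],[0.6,0.2,0.1,11.4,0]], "newtons": 50}}

```text
time_s: 20.4
ee_pos: [0.4657, -0.1112, 0.197]
orientation: [1.868, 2.524, 0.001]
wrist_force: [0.4, 0.3, 5.5]
finger_gap: 0.0454
grip_force: 51.5
```

```bash
python3 go.py .485 .14 .28 -1.7
```

```text
t 20.4 pos [ 0.4657 -0.1112  0.197 ] yaw 17.0 tilt 0.1 j7 0.51 gap 0.0454 grip 51.5 F [0.4 0.3 5.5]
ROW [23.45  9.19 -8.3 ] spin 18.7
```

>>> {"api": "servo_tool", "payload": {"moves": [[0.7,0,0,-3,0],[0.7,0,0,-8,0],[0.7,0,0,-8,0],[0.7,23.4,9.2,-8,18.7],[0.7,23.4,9.2,-8,18.7],[0.7,23.4,9.2,-8,18.7],[0.7,23.4,9.2,-8,18.7],[0.7,23.4,9.2,-8,18.7]]}}

```text
time_s: 21.4
ee_pos: [0.4848, 0.1443, 0.2754]
orientation: [-2.246, -2.195, -0.002]
wrist_force: [-0.7, -2.3, -2.1]
finger_gap: 0.0454
grip_force: 52.6
```

>>> {"api": "servo_tool", "payload": {"moves": [[0.7,0,0,0,0],[0.7,0,0,0,0]]}}

```text
time_s: 21.65
ee_pos: [0.4857, 0.1381, 0.2758]
orientation: [2.258, 2.184, -0.001]
wrist_force: [-0.0, -0.2, -3.0]
finger_gap: 0.0452
grip_force: 52.6
```

```bash
python3 go.py .485 .14 .205 -1.7
python3 - <<'E'
from h import *
s=grab("side");u,v=map(int,proj(s,(.485,.14,.06)));a=cv2.resize(s["pixels"][v-35:v+40,u-50:u+50],(800,600));cv2.imwrite("pics/g7.png",a[...,::-1])
E
```

```text
t 21.65 pos [0.4857 0.1381 0.2758] yaw -1.9 tilt 0.03 j7 -0.05 gap 0.0452 grip 52.6 F [-0.  -0.2 -3. ]
ROW [ 0.19 -0.07  7.08] spin -0.2
```

View pics/g7.png

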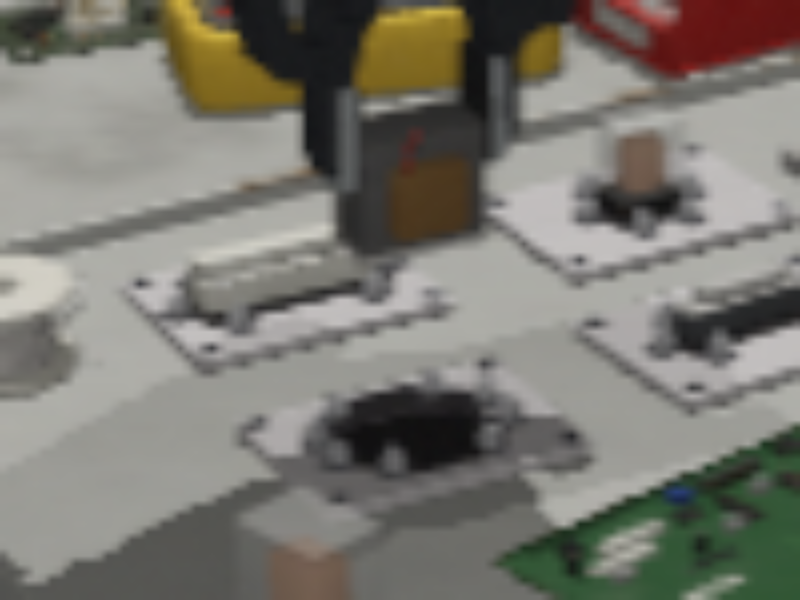

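>>> {"api": "servo_tool", "payload": {"moves": [[0.7,0.2,-0.05,0,0],[0.7,0.2,-0.05,3,0],[0.7,0.2,-0.05,5,0],[0.7,0.2,-0.05,6,0],[0.7,0.2,-0.05,6.8,0],[0.7,0.2,-0.05,7.1,0],[0.7,0.2,-0.05,7.15,0],[0.7,0.2,-0.05,7.15,0]]}}

```text
time_s: 22.7
ee_pos: [0.4851, 0.1413, 0.205]
orientation: [2.256, 2.186, 0.001]
wrist_force: [-3.0, -1.7, 8.6]
finger_gap: 0.0451
grip_force: 53.9
```

Seated on the pad (8.6 N at the expected height); release and lift.

>>> {"api": "servo_tool", "payload": {"moves": [[0.2,0,0,-0.05,0],[-0.5,0,0,-0.05,0],[-0.5,0,0,-0.05,0],[-0.5,0,0,-0.05,0],[-0.5,0,0,-3,0],[-0.5,0,0,-9,0],[-0.5,0,0,-12,0],[-0.5,0,0,-12,0]]}}

```text
time_s: 23.7
ee_pos: [0.4853, 0.1416, 0.3259]
orientation: [2.255, 2.185, 0.005]
wrist_force: [0.3, 0.2, -0.2]
finger_gap: 0.0644
grip_force: 0.0
```

>>> {"api": "servo_tool", "payload": {"moves": [[-0.5,25,0,-6,0],[-0.5,25,0,-6,0],[-0.5,25,0,-6,0],[-0.5,25,0,-6,0],[-0.5,25,0,-6,0],[-0.5,25,0,-6,0],[-0.5,25,0,-6,0]]}}

```text
time_s: 24.58
ee_pos: [0.4935, 0.3899, 0.3837]
orientation: [2.258, 2.184, -0.002]
wrist_force: [0.1, 0.7, -0.1]
finger_gap: 0.064
grip_force: 0.0
```

Run:
```python
from h import *
s=grab("side");t=grab("top");u,v=map(int,proj(s,(.55,.2,.02)));a=cv2.resize(s["pixels"][v-38:v+37,u-45:u+45],(480,400))
u,v=map(int,proj(t,(.56,.2,.02)));b=cv2.resize(t["pixels"][v-45:v+45,u-36:u+36],(320,400))
cv2.imwrite("pics/g8.png",np.hstack([a,b])[...,::-1])
from m import win,rect
u,v=map(int,proj(t,(.485,.14,.05)));p,o=win(t,u,v,11)
sa=p.max(2)-p.min(2);m=(sa<14)&(p.max(2)<118)&(p.max(2)>66);m=cv2.morphologyEx(m.astype(np.uint8),cv2.MORPH_OPEN,np.ones((3,3)))
print(rect(t,m,.05,o)); print(robot.sense()["ee_pos"],robot.sense()["qvel"].round(3))
```

```text
c=(483.9,142.9) L=41 W=20 long-axis yaw=-1.5
[0.4934444  0.39023868 0.38401817] [-0.003 -0.001 -0.002 -0.008 -0.001  0.003 -0.001]
```

View pics/g8.png

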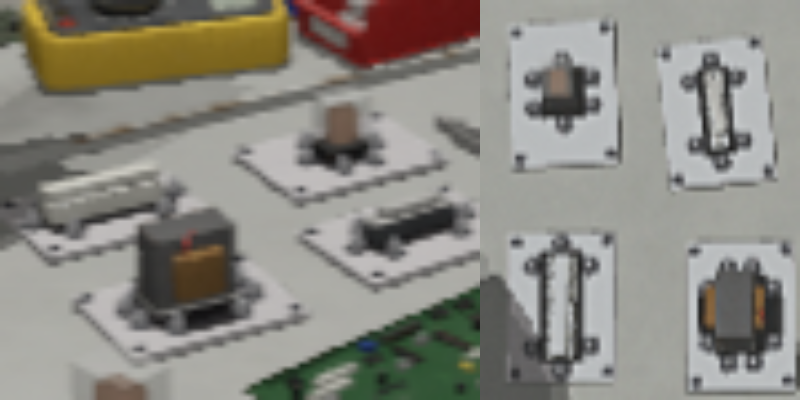

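All four parts stand between their pins in the right nests, and the arm is clear.

```bash
python3 -c "
from cell import robot
print(robot.hand_in())"
```

```text
the job is handed in; nothing more can be done
None
```

The job is handed in at about 25 s: the last images show all four parts upright between the pins of their own nests and released. The terminal block is about 3.5 mm off along its nest's y, within the 8 mm limit, and the hand-in call returned no verdict.

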